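Clamp the tablet bottle in its cam holder

ROBOT

A 6-joint arm with a two-finger parallel gripper is mounted at the origin on the work surface. World frame = base frame: x ahead of the robot, y to its left, z up, the work surface at z = 0. Lengths are in m, angles in rad, forces in N, time in s.
With the tool pointing down it reaches from about 0.375 to 0.9 m from the base axis. Payload 3.1 kg.
Tool frame: the origin (TCP) lies on the mounting face of the last link; the fingertips stand 182 mm ahead of it and the grasp point (between the pads) lies 164 mm ahead of it; z points along the fingers, y is the direction in which the jaws open and shut (so a half turn about z gives the same grasp; the last joint's range is limited). The gripper opens to 87 mm and grips with 3 to 60 N. Pads are 19 mm wide; open, the fingers measure 117 mm over their backs; the gripper's body (75 mm by 190 mm) begins 51 mm behind the grasp point.
Start: joints at [1.044, 0.527, 1.433, -0, 1.181, -0.178], TCP at [0.214, 0.587, 0.405] pointing down, gripper open.
Joint ranges: [-3.08, 3.08], [-0.75, 2.2], [0.22, 2.44], [-1.43, 4.57], [0, 2.65], [-2.85, 2.85]. Speed limits (rad/s): [2.79, 2.79, 3.14, 3.14, 3.14, 3.14].

INTERFACE

Orientations are given as a unit quaternion [x, y, z, w].
In Python, from rig import robot, camera, camera_model gives the robot as it stands.
- The arm moves only by the tool drive_tool, never from a script. Its argument "plan" is a list that holds one entry, the list of rows, each a list of 6 numbers: the shift along the world's x, y, z in units of 2.5 cm (1.0 is 2.5 cm), then the turn, a rotation vector about the world's x, y, z in units of 6 degrees (1.0 is 6 degrees). A call has 1 to 8 rows; each row shifts and turns the commanded pose from where the row before left it; what a row does not reach is not made up. A row lasts 1/8 s, in which the tool goes at most 62.5 mm and 10.7 degrees, less where a joint would pass 70% of its speed; a pose out of reach is approached as far as the arm can. A call with a number of a shift or a turn outside -1 to 1 is refused whole. A call with a gripper value outside its range is refused whole. "grip" is the closure, from 0 (fully open) to 1 (shut), set as the call begins (left out, the last holds). The fingers move at their own pace and stop on an object; "force" is the grip in N (left out, the last holds). Time passes only in rows, so rows that do not move let the fingers close. It gives the time, the measured TCP pose, the force and the opening at its end, in the units of the state.
- robot.get_obs(): the state, without advancing time (a new reading comes with each control period).
- camera(name): name is "side" or "top" or "wrist"; returns the picture (480x640x3 uint8, red, green, blue); there is no depth.
- camera_model(name): a dict with "K" (3x3 intrinsics, pixels), "world_to_cam" (4x4, takes a point from world to camera coordinates); the wrist camera has in their place "tool_from_camera" (4x4, takes a point from camera to tool coordinates, whose origin is the TCP and whose axes are the flange's). Camera axes: x right, y up, looking along -z (the intrinsics and any distortion apply to the point x, -y, -z); pixel columns grow to the right and rows downward; lengths in m; the calibration is good to about 2 mm. A picture is of the moment at which its call begins: read the wrist's pose just before it. camera_model takes no time and is no camera call.
- robot.hand_in(): hands the job in, once; it reports no verdict.
The state is a dict: "time": time; "q": joint angles; "joint_velocities": joint speeds; "joint_torque": joint torques, N m; "position": TCP position; "tool_rot": TCP orientation; "ft_force": force on the tool from outside, world axes, zero at the start; "moment": the same for the moment, N m; "grip_width": finger opening in m.
Only numpy, scipy, OpenCV 4.12 (cv2) and the standard library are available. Lean on these libraries where they do the work, as an engineer would, in place of code of your own. Each camera call takes 0.05 s, during which the arm holds its last target.

TASK

On the dispensing table stand two bottle holders with cam clamps. In the holder that has a bottle standing in it, turn the cam anticlockwise (seen from above) by its upright black handle until its nose points squarely at the sprung follower and presses it in, so that the jaw holds the bottle, and let go. Keep the bottle upright in its holder, and leave the cam of the empty holder as it is.

Things in the scene. Friction and masses are not known exactly. Their poses are not given: they have to be found in the camera images.
- cam (a joint): Cam angle of the holder with the bottle, rad, growing anticlockwise from above. 0: nose (high point) squarely at the follower. Starts at -1.4 to -0.85, range -1.6 to 0.7, light drag (0.05 N m), stays where left. From about -0.7 the nose pushes the follower; past 0 it lets it out again. Flat steel lobe 16 mm thick, 24 mm radius round its upright pivot, nose reaching 38 mm.
- cam_grip (a point): On the cam's fixed pivot axis, 58 mm above the table, inside the handle: an upright black bar 50 mm long, 14 mm wide, from 35 to 77 mm above the table, centred on the pivot, lengthwise along the nose. Axes turn with the cam: x from pivot to nose, z up. Grip across the bar (along y) and turn it about the pivot. Other parts of the clamp are below 46 mm.
- follower (a joint): How far the sprung steel follower is pushed in, m: 0 free, 0.006 with the cam's nose squarely on it. Its flat face, 34 mm wide, stands 32 mm from the cam's pivot; it carries a sprung rubber jaw towards the bottle. It pushes on the cam with at most 4 N.
- bottle: White tablet bottle, 48 mm in diameter, 80 mm tall, about 90 g, loose, upright on its holder's 12 mm aluminium plate (220 x 110 mm) between the jaw and a white V-block; top 92 mm above the table. Origin: centre of its underside, 117 mm from the cam's pivot on the line through pivot and follower. The clamp shifts it 1 to 2 mm.
- spare_cam_nose (a point): Tip of the nose (high point) of the cam of the other, empty holder, of the same make, 38 mm from that cam's pivot, 29 mm above the table. Not to be moved.
There are look-alikes about, which are no part of the job. Leave any orange look-alike of the part that bears cam alone. Leave any red look-alike of the bottle alone.

How it is judged:
By the outcome, as a careful person would: the job done as asked, in the order asked, and still so for the second after the job is handed in, with the robot touching nothing.
It also fails if it takes over 34 s, if anything falls off the work surface, if the arm or the gripper's body presses on something with over 40 N, if the wrist force passes 120 N, or if a joint passes its speed limit or range.

## Working session

There is one attempt and no reset: what is moved stays moved. The work goes in short steps, Python scripts to look and compute and a tool call to move; the robot and the scene stay as the last step left them, time stands still between calls to the robot, and variables do not carry over. Pictures are saved under pics/ and viewed, and the job is handed in when it is done.

Besides the shell and the picture viewer there is one more tool, called as name(argument=value, ...), one argument or row to a line, values as JSON. drive_tool: Moves the arm, as the interface text tells. Shifts and turns lie within -1 to 1; 1 stands for 2.5 cm of shift or 6 degrees of turn. Its arguments: {"type":"object","properties":{"plan":{"type":"array","items":{"type":"array","items":{"type":"array","items":{"type":"number","minimum":-1,"maximum":1}}}},"grip":{"type":"number"},"force":{"type":"number"}},"required":["plan"]}

```bash
mkdir -p pics; ls; python3 - <<'E'
from rig import robot,camera,camera_model
import cv2,json
for n in("top","side"):
    cv2.imwrite(f"pics/{n}0.png",camera(n)[:,:,::-1]); m=camera_model(n); print(n,m)
print(camera_model("wrist"))
o=robot.get_obs();print(o)
E
```

```text
pics
top {'K': array([[474.68230344,   0.        , 317.69194233],
       [  0.        , 474.68230344, 238.1664178 ],
       [  0.        ,   0.        ,   1.        ]]), 'world_to_cam': array([[-0.02800984, -0.99861213,  0.04460113, -0.02203486],
       [ 0.98728264, -0.02065192,  0.15762767, -0.45048541],
       [-0.15648781,  0.04844905,  0.98649088, -0.80345206],
       [ 0.        ,  0.        ,  0.        ,  1.        ]])}
side {'K': array([[437.75256755,   0.        , 318.592578  ],
       [  0.        , 437.75256755, 237.89645925],
       [  0.        ,   0.        ,   1.        ]]), 'world_to_cam': array([[ 0.99932953, -0.03615331, -0.00578157, -0.43769997],
       [ 0.03181167,  0.77922094,  0.62594149, -0.04024649],
       [-0.01812473, -0.62570573,  0.77984859, -0.81864501],
       [ 0.        ,  0.        ,  0.        ,  1.        ]])}
{'K': array([[365.05041477,   0.        , 320.0375818 ],
       [  0.        , 365.05041477, 239.77004434],
       [  0.        ,   0.        ,   1.        ]]), 'tool_from_camera': array([[-5.98056844e-04,  9.56759504e-01,  2.90879519e-01,

[... 289 characters left out ...]
': 0.1, 'q': array([ 1.04346702e+00,  5.28371240e-01,  1.43378302e+00,  1.29435703e-05,
        1.18137345e+00, -1.78486973e-01]), 'joint_velocities': array([-4.06120803e-06, -3.13113031e-03, -4.40003739e-03, -5.56354642e-05,
       -3.54553963e-04,  1.47885199e-03]), 'joint_torque': array([-4.22230460e-05, -4.40983593e+01, -1.77151036e+01,  6.34536054e-02,
        5.33668406e-02, -2.66698441e-05]), 'position': array([0.21343654, 0.58709765, 0.40386752]), 'tool_rot': array([ 1.73540462e-01,  9.84826265e-01, -9.05833042e-04, -3.40021265e-04]), 'ft_force': array([-0.90993061, -0.02219003, -0.19063881]), 'moment': array([ 0.0114616 ,  0.04794472, -0.01402493]), 'grip_width': 0.0867543419498016}
```

View pics/top0.png

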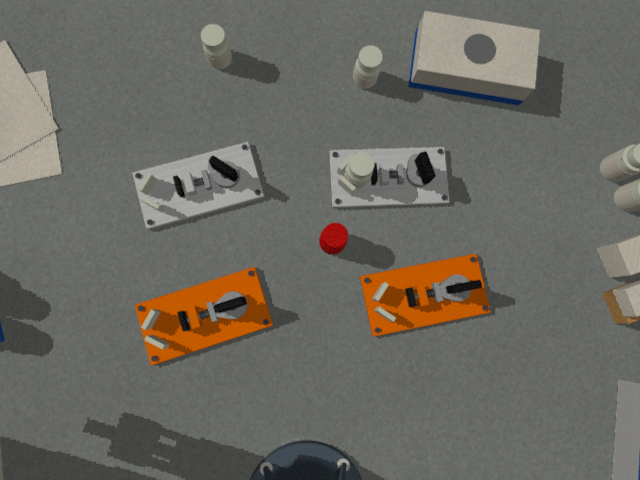

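View pics/side0.png

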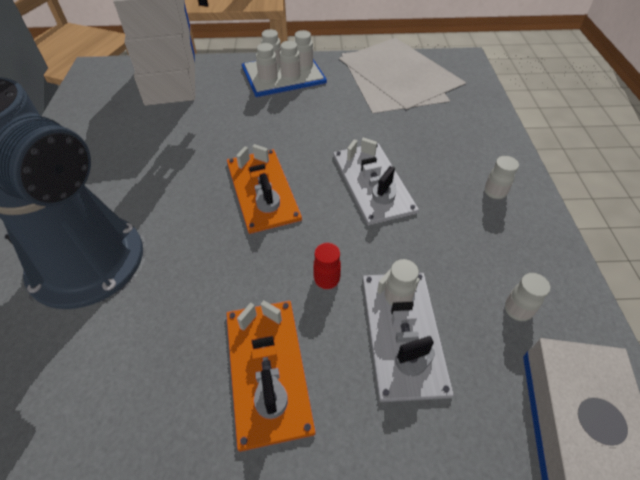

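The bottle's holder is the grey one on the right in the top view, with the bottle at about (357,168) and the handle at about (425,167). The empty grey one is on the left. I'll enlarge both views.

```bash
python3 - <<'E'
import cv2
a=cv2.imread("pics/top0.png")[140:215,320:460]; cv2.imwrite("pics/tc.png",cv2.resize(a,None,fx=5.5,fy=5.5,interpolation=cv2.INTER_CUBIC))
a=cv2.imread("pics/side0.png")[255:405,350:460]; cv2.imwrite("pics/sc.png",cv2.resize(a,None,fx=4,fy=4,interpolation=cv2.INTER_CUBIC))
E
```

```text
(no output)
```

View pics/tc.png

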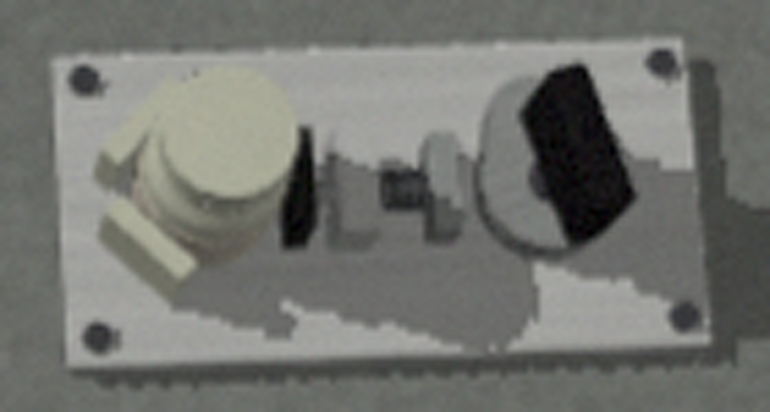

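View pics/sc.png

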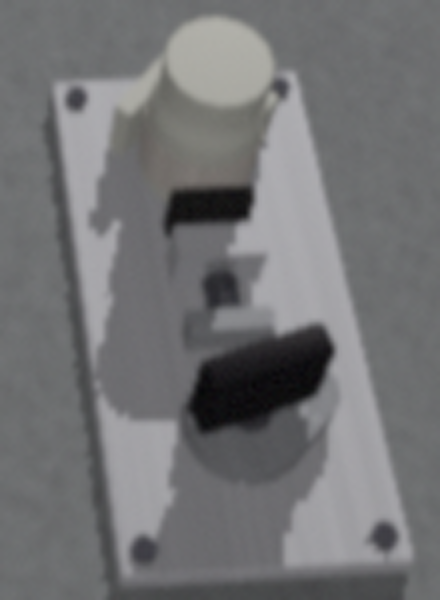

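```bash
cat > h.py <<'E'
import numpy as np,cv2
from rig import camera_model
def ray(n,px):
    m=camera_model(n);K=m["K"];W=m["world_to_cam"];R=W[:3,:3];t=W[:3,3]
    d=np.array([(px[0]-K[0,2])/K[0,0],-(px[1]-K[1,2])/K[1,1],-1]);return -R.T@t,R.T@d
def at(n,px,z):
    c,d=ray(n,px);return (c+d*(z-c[2])/d[2])
def proj(n,P):
    m=camera_model(n);K=m["K"];W=m["world_to_cam"];p=np.atleast_2d(P)@W[:3,:3].T+W[:3,3]
    return np.c_[K[0,0]*p[:,0]/-p[:,2]+K[0,2],-K[1,1]*p[:,1]/-p[:,2]+K[1,2]]
def tri(a,b):
    (c1,d1),(c2,d2)=ray("top",a),ray("side",b)
    s=np.linalg.lstsq(np.c_[d1,-d2],c2-c1,rcond=None)[0];p=c1+s[0]*d1;q=c2+s[1]*d2
    return (p+q)/2,np.linalg.norm(p-q)
E
python3 - <<'E'
from h import *
T=lambda x,y:(320+x/5.5,140+y/5.5)
S=lambda x,y:(350+x/4,255+y/4)
print("cam",ray("top",(0,0))[0],ray("side",(0,0))[0])
tc=[at("top",T(*p),.012)[:2] for p in[(52,60),(683,38),(710,343),(68,368)]]
print("plate",np.round(tc,4), [np.linalg.norm(tc[i]-tc[(i+1)%4]) for i in range(4)], np.mean(tc,0))
ts=[at("top",T(*p),.012)[:2] for p in[(85,80),(662,62),(685,317),(100,338)]]
ss=[at("side",S(*p),.012)[:2] for p in[(280,88),(385,537),(144,550),(76,99)]]
print("screws",np.round(ts,4),"\n",np.round(ss,4),np.mean(ts,0),np.mean(ss,0))
for s in (ts,ss,):
    d=(s[0]+s[3]-s[1]-s[2]);print(np.degrees(np.arctan2(d[1],d[0])))
print("bottle top",at("top",T(230,132),.092),at("side",S(220,62),.092))
E
```

```text
cam [0.31840878 0.00761882 0.86458988] [ 0.42384909 -0.49669428  0.66108051]
plate [[ 0.6191 -0.061 ]
 [ 0.6243 -0.28  ]
 [ 0.5162 -0.2816]
 [ 0.5114 -0.0629]] [np.float64(0.21901648171629648), np.float64(0.10817097645306112), np.float64(0.21872079574530257), np.float64(0.10769742755550168)] [ 0.56774266 -0.17138602]
screws [[ 0.6118 -0.0721]
 [ 0.6158 -0.272 ]
 [ 0.5254 -0.2737]
 [ 0.5215 -0.0741]] 
 [[ 0.6152 -0.072 ]
 [ 0.618  -0.2718]
 [ 0.528  -0.2732]
 [ 0.5244 -0.0742]] [ 0.56861609 -0.17294938] [ 0.57140639 -0.17279661]
91.11934200502192
90.92826320129102
bottle top [ 0.56698643 -0.10895443  0.092     ] [ 0.57032017 -0.11126042  0.092     ]
```

```bash
cat > ov.py <<'E'
import sys
from h import *
px,py,th,dx,dy=map(float,sys.argv[1:6])  # pivot, cam world nose angle deg
def draw(n,img,o,f):
    off=np.array([0,0.])
    P=lambda pts:((proj(n,np.array(pts))-o)*f+f/2).astype(np.int32)
    c,s=np.cos(np.radians(th)),np.sin(np.radians(th))
    for z,col in((.077,(0,255,0)),(.035,(255,0,255))):
        pts=[(px+c*a-s*b,py+s*a+c*b,z) for a,b in((.025,.007),(-.025,.007),(-.025,-.007),(.025,-.007))]
        cv2.polylines(img,[P(pts)],True,col,1)
    for z in(.021,.037):
        k=np.linspace(0,2*np.pi,50);cv2.polylines(img,[P([(px+.024*np.cos(t),py+.024*np.sin(t),z) for t in k])],True,(0,0,255),1)
        cv2.circle(img,tuple(map(int,P([(px+.038*c,py+.038*s,z)])[0])),4,(255,0,0),-1)
    bx,by=px+.117*dx,py+.117*dy
    for z in (.012,.092):
        cv2.polylines(img,[P([(bx+.024*np.cos(t),by+.024*np.sin(t),z) for t in k])],True,(0,200,255),1)
    return img
a=cv2.imread("pics/top0.png")[140:215,320:460];a=draw("top",cv2.resize(a,None,fx=5.5,fy=5.5,interpolation=cv2.INTER_CUBIC),np.array([320,140]),5.5)
b=cv2.imread("pics/side0.png")[255:405,350:460];b=draw("side",cv2.resize(b,None,fx=4,fy=4,interpolation=cv2.INTER_CUBIC),np.array([350,255]),4)
cv2.imwrite("pics/ovt.png",a);cv2.imwrite("pics/ovs.png",b)
E
python3 ov.py 0.5707 -0.227 20 -.0175 1
```

```text
(no output)
```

View pics/ovt.png

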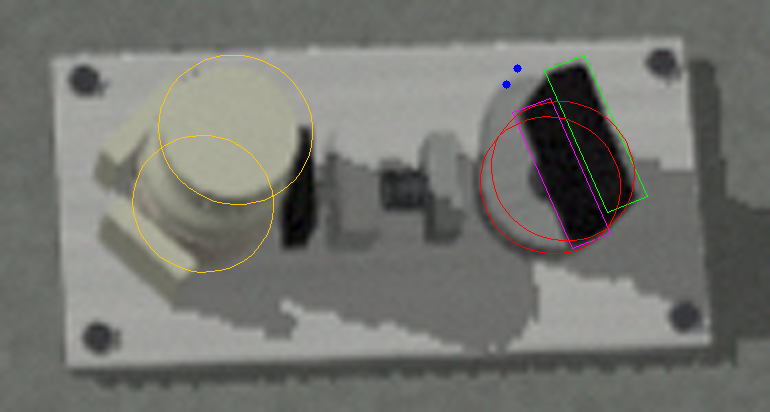

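View pics/ovs.png

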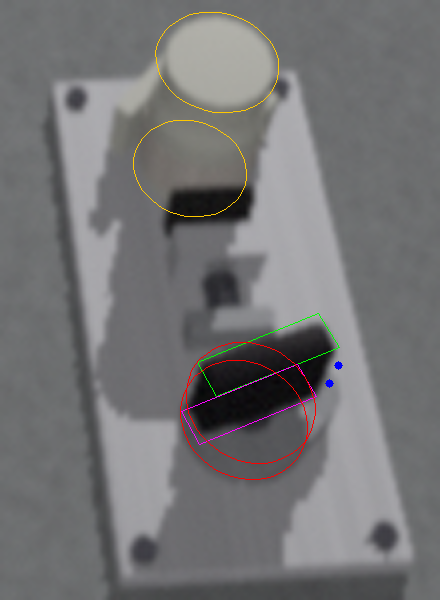

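The fitted model lies well on both pictures. Pivot is about (0.570, -0.227), the nose points at about 20° and the follower direction is about 91°, so the cam is near -1.24 rad. I'm moving above it, turning the jaw axis to -70° on the way.

drive_tool(
  plan=[
    [[0.44,-1,0,0,0,-0.73],[0.44,-1,0,0,0,-0.73],[0.44,-1,0,0,0,-0.73],[0.44,-1,0,0,0,-0.73],[0.44,-1,0,0,0,-0.73],[0.44,-1,0,0,0,-0.73],[0.44,-1,0,0,0,-0.73],[0.44,-1,0,0,0,-0.73]],
  ],
  grip=0.6,
  force=25,
)

```text
time: 1.1
position: [0.3017, 0.3864, 0.4045]
tool_rot: [0.463, 0.886, -0.0, -0.0]
ft_force: [-0.3, 0.8, -0.3]
grip_width: 0.0349
```

drive_tool(
  plan=[
    [[0.44,-1,0,0,0,-0.73],[0.44,-1,0,0,0,-0.73],[0.44,-1,0,0,0,-0.73],[0.44,-1,0,0,0,-0.73],[0.44,-1,0,0,0,-0.73],[0.44,-1,0,0,0,-0.73],[0.44,-1,0,0,0,-0.73],[0.44,-1,0,0,0,-0.73]],
  ],
)

```text
time: 2.1
position: [0.3897, 0.1865, 0.4046]
tool_rot: [0.708, 0.706, -0.0, -0.0]
ft_force: [0.1, -0.6, 0.1]
grip_width: 0.035
```

drive_tool(
  plan=[
    [[0.44,-1,0,0,0,-0.73],[0.44,-1,0,0,0,-0.73],[0.44,-1,0,0,0,-0.73],[0.44,-1,0,0,0,-0.73],[0.44,-1,0,0,0,-0.73],[0.44,-1,0,0,0,-0.73],[0.44,-1,0,0,0,-0.73],[0.44,-1,0,0,0,-0.73]],
  ],
)

```text
time: 3.1
position: [0.4777, -0.0135, 0.4045]
tool_rot: [0.888, 0.46, -0.0, -0.0]
ft_force: [-0.2, -0.2, -0.3]
grip_width: 0.0352
```

drive_tool(
  plan=[
    [[0.44,-1,0,0,0,-0.73],[0.44,-1,0,0,0,-0.73],[0.44,-1,0,0,0,-0.73],[0.44,-1,0,0,0,-0.73],[0.44,-1,0,0,0,-0.73],[0.44,-1,0,0,0,-0.73],[0.44,-1,0,0,0,-0.73],[0.44,-1,0,0,0,-0.73]],
  ],
)

```text
time: 4.1
position: [0.5657, -0.2134, 0.4042]
tool_rot: [0.985, 0.171, -0.0, -0.0]
ft_force: [0.5, 0.1, 0.4]
grip_width: 0.0346
```

drive_tool(
  plan=[
    [[0.17,-0.5,-1,0,0,0],[0,0,-1,0,0,0],[0,0,0,0,0,0],[0,0,0,0,0,0]],
  ],
)

```text
time: 4.6
position: [0.57, -0.2251, 0.3553]
tool_rot: [0.985, 0.172, 0.0, 0.0]
ft_force: [0.0, -0.5, 0.4]
grip_width: 0.0347
```

```bash
cat > w.py <<'E'
import sys
from h import *
from rig import robot,camera
from scipy.spatial.transform import Rotation as Ro
def wp(o,P):
    m=camera_model("wrist");K=m["K"];T=np.eye(4);T[:3,:3]=Ro.from_quat(o["tool_rot"]).as_matrix();T[:3,3]=o["position"]
    W=np.linalg.inv(T@m["tool_from_camera"]);p=np.atleast_2d(P)@W[:3,:3].T+W[:3,3]
    return np.c_[K[0,0]*p[:,0]/-p[:,2]+K[0,2],-K[1,1]*p[:,1]/-p[:,2]+K[1,2]]
if __name__=="__main__":
    name=sys.argv[1];px,py,th=map(float,sys.argv[2:5])
    o=robot.get_obs();im=camera("wrist")[:,:,::-1].copy();print(o["time"],o["position"],o["tool_rot"],o["ft_force"],o["moment"],o["grip_width"])
    cv2.imwrite(f"pics/{name}.png",im)
    c,s=np.cos(np.radians(th)),np.sin(np.radians(th));f=4
    ctr=wp(o,[px,py,.05])[0].astype(int);x0,y0=max(0,ctr[0]-95),max(0,ctr[1]-70)
    b=cv2.resize(im[y0:y0+140,x0:x0+190],None,fx=4,fy=4,interpolation=cv2.INTER_CUBIC);cv2.imwrite(f"pics/{name}_c.png",b)
    P=lambda pts:((wp(o,np.array(pts))-[x0,y0])*f+f/2).astype(np.int32)
    for z,col in((.077,(0,255,0)),(.035,(255,0,255))):
        cv2.polylines(b,[P([(px+c*a-s*d,py+s*a+c*d,z) for a,d in((.025,.007),(-.025,.007),(-.025,-.007),(.025,-.007))])],True,col,1)
    k=np.linspace(0,2*np.pi,50)
    for z in(.021,.037):cv2.polylines(b,[P([(px+.024*np.cos(t),py+.024*np.sin(t),z) for t in k])],True,(0,0,255),1)
    cv2.imwrite(f"pics/{name}_o.png",b)
E
python3 w.py w1 .5702 -.227 20
```

```text
4.6 [ 0.57001935 -0.2251213   0.35526418] [9.85009614e-01 1.72499214e-01 2.26137087e-04 1.76282111e-04] [ 0.0295707  -0.46532534  0.35209375] [-0.11032868  0.16615414  0.00287328] 0.034661600434859635
```

View pics/w1.png

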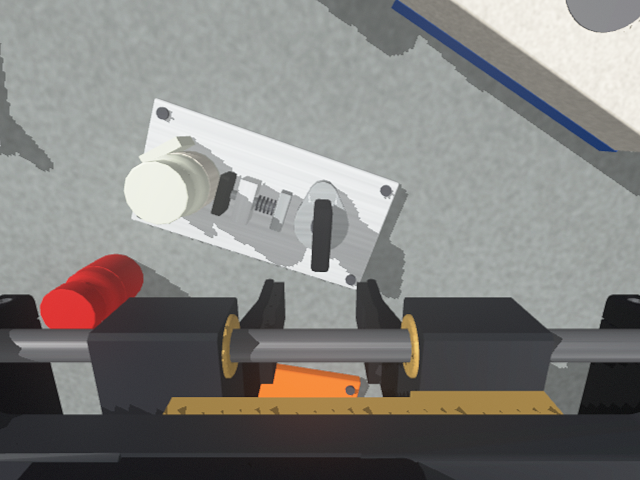

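View pics/w1_o.png

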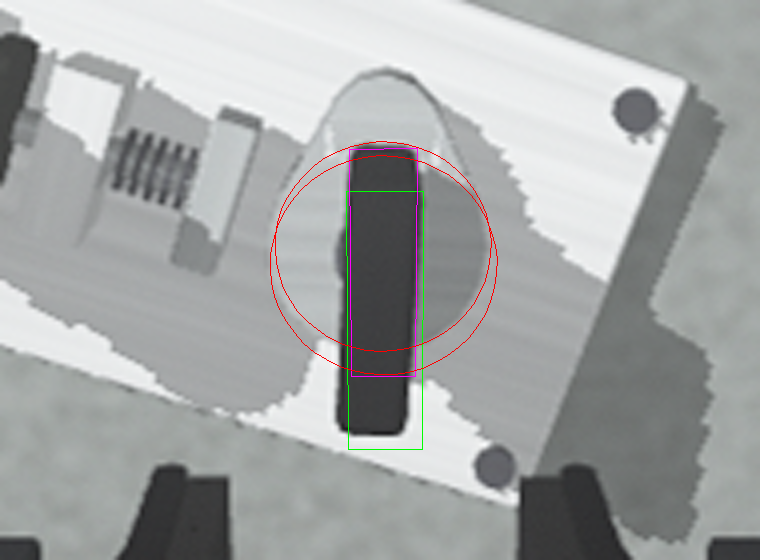

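```bash
cat > w2.py <<'E'
import sys
from w import *
name,out=sys.argv[1:3];px,py,th=map(float,sys.argv[3:6]);u=float(sys.argv[6])
o=dict(position=np.array(eval(sys.argv[7])),tool_rot=np.array(eval(sys.argv[8])))
im=cv2.imread(f"pics/{name}.png");c,s=np.cos(np.radians(th)),np.sin(np.radians(th));f=4
ctr=wp(o,[px,py,.05])[0].astype(int);x0,y0=max(0,ctr[0]-115),max(0,ctr[1]-75)
b=cv2.resize(im[y0:y0+145,x0:x0+195],None,fx=4,fy=4,interpolation=cv2.INTER_CUBIC)
P=lambda pts:((wp(o,np.array(pts))-[x0,y0])*f+f/2).astype(np.int32)
for z,col in((.077,(0,255,0)),(.035,(255,0,255))):
    cv2.polylines(b,[P([(px+c*a-s*d,py+s*a+c*d,z) for a,d in((.025,.007),(-.025,.007),(-.025,-.007),(.025,-.007))])],True,col,1)
k=np.linspace(0,2*np.pi,50)
z=.037;cv2.polylines(b,[P([(px+.024*np.cos(t),py+.024*np.sin(t),z) for t in k])],True,(0,0,255),1)
cv2.circle(b,tuple(map(int,P([(px+.038*c,py+.038*s,z)])[0])),4,(255,0,0),-1)
U=np.radians(u);cx,cy=px+.055*np.cos(U),py+.055*np.sin(U)
pl=[(cx+np.cos(U)*a-np.sin(U)*d,cy+np.sin(U)*a+np.cos(U)*d,.012) for a,d in((.11,.055),(-.11,.055),(-.11,-.055),(.11,-.055))]
cv2.polylines(b,[P(pl)],True,(255,255,0),1)
cv2.imwrite(f"pics/{out}.png",b)
E
python3 w2.py w1 w1_p .5697 -.2262 17.5 91 "[ 0.57001935,-0.2251213,0.35526418]" "[9.85009614e-01,1.72499214e-01,2.26137087e-04,1.76282111e-04]"
```

```text
(no output)
```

View pics/w1_p.png

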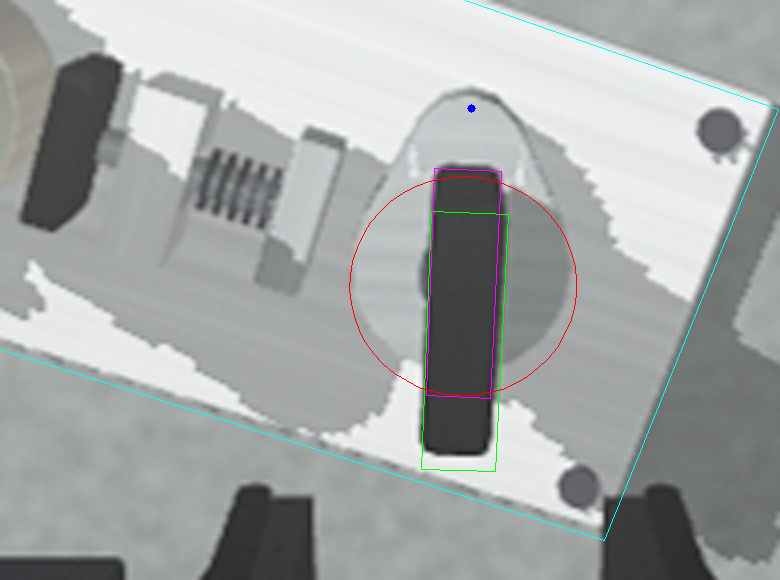

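```bash
python3 - <<'E'
from h import *
T=lambda x,y:(320+x/5.5,140+y/5.5)
S=lambda x,y:(350+x/4,255+y/4)
for a,b in (((586,65),(332,350)),((548,78),(322,324)),((662,62),(385,537)),((230,132),(220,62))):print(tri(T(*a),S(*b)))
E
```

```text
(array([ 0.59376179, -0.22648965,  0.07577155]), np.float64(0.0017604488133285677))
(array([ 0.59194279, -0.21492357,  0.07244457]), np.float64(0.004044686413695305))
(array([ 0.61689088, -0.27202567,  0.01205162]), np.float64(0.002157832110587373))
(array([ 0.56963327, -0.10941335,  0.088665  ]), np.float64(0.0030047843931591146))
```

The wrist view shows the bar centred between the fingers, with the bar at about 17.5° (-1.28 rad). Next I descend to grasp height 65 mm, tips just above 46 mm.

drive_tool(
  plan=[
    [[0.04,0,-0.8,0,0,-0.4],[0,0,-0.8,0,0,0],[0,0,-0.8,0,0,0],[0,0,-0.8,0,0,0],[0,0,-0.8,0,0,0],[0,0,-0.7,0,0,0],[0,0,-0.35,0,0,0],[0,0,0,0,0,0]],
  ],
)

```text
time: 5.65
position: [0.5708, -0.2251, 0.2282]
tool_rot: [0.988, 0.152, -0.0, -0.0]
ft_force: [-0.5, 0.3, 0.2]
grip_width: 0.0349
```

```bash
python3 - <<'E'
from rig import camera,robot
import cv2
cv2.imwrite("pics/s2.png",cv2.resize(camera("side")[:,:,::-1][200:400,300:500],None,fx=3,fy=3,interpolation=cv2.INTER_CUBIC))
cv2.imwrite("pics/w3.png",camera("wrist")[:,:,::-1])
E
```

```text
(no output)
```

View pics/s2.png

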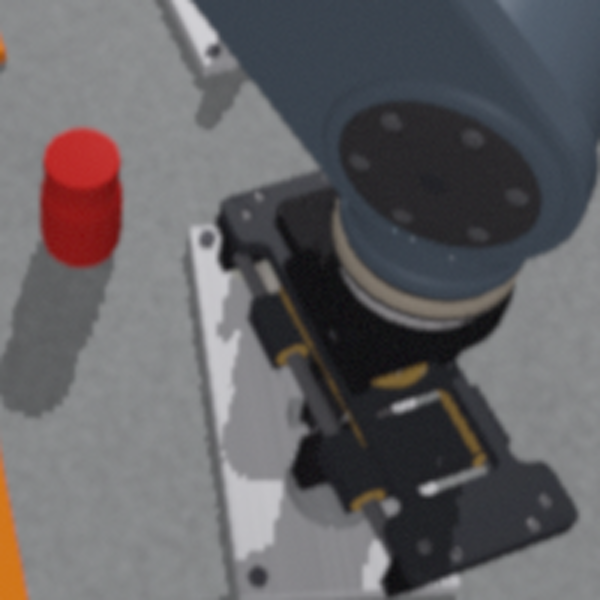

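View pics/w3.png

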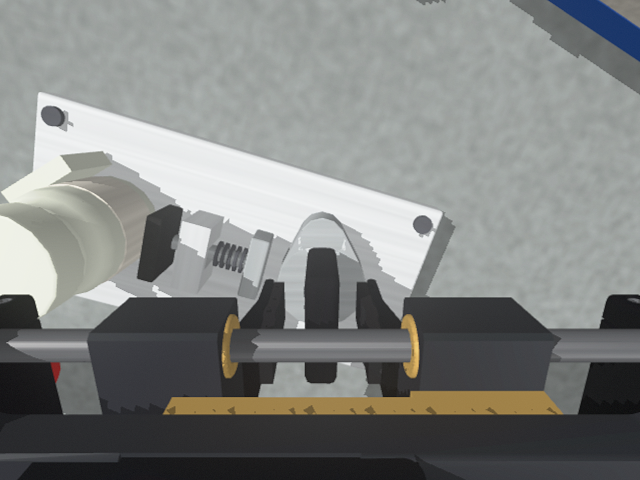

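The bar stands midway between the fingers (bar at col 321, fingers at 284 and 357) and parallel to the pads. Closing.

drive_tool(
  plan=[
    [[0,0,0,0,0,0],[0,0,0,0,0,0],[0,0,0,0,0,0],[0,0,0,0,0,0],[0,0,0,0,0,0]],
  ],
  grip=1,
  force=20,
)

```text
time: 6.38
position: [0.571, -0.2255, 0.2289]
tool_rot: [0.988, 0.152, 0.0, 0.001]
ft_force: [-0.9, -2.3, 2.5]
grip_width: 0.0139
```

```bash
python3 w.py w4 .5702 -.226 17.5
```

```text
6.375 [ 0.57101024 -0.22545871  0.2288695 ] [9.88411461e-01 1.51797261e-01 3.54597624e-04 5.00340412e-04] [-0.85168261 -2.27567375  2.50620988] [-0.23555012  0.18870836 -0.01697662] 0.01394449292312697
```

View pics/w4.png

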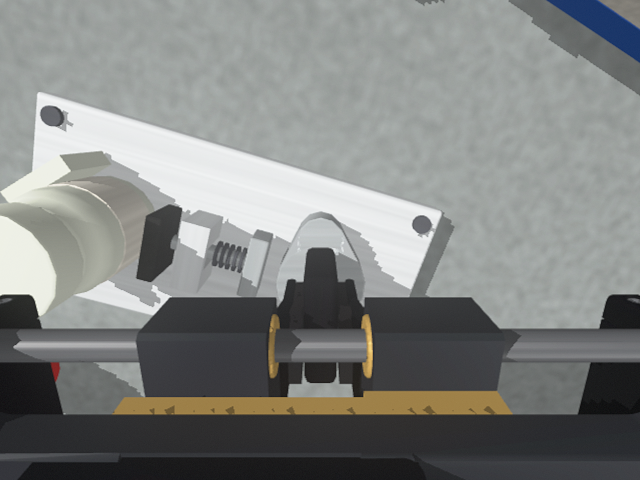

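Gripped: the opening is 13.9 mm on a 14 mm bar. Now I turn anticlockwise in stages and watch the forces.

drive_tool(
  plan=[
    [[0,0,0,0,0,0.7],[0,0,0,0,0,0.7],[0,0,0,0,0,0.7],[0,0,0,0,0,0.7],[0,0,0,0,0,0.7],[0,0,0,0,0,0.7],[0,0,0,0,0,0.7],[0,0,0,0,0,0.7]],
  ],
)

```text
time: 7.42
position: [0.5709, -0.2253, 0.2289]
tool_rot: [0.902, 0.432, 0.0, 0.0]
ft_force: [0.3, -0.5, 3.0]
grip_width: 0.0142
```

```bash
python3 w.py w5 .5702 -.226 51
```

```text
7.425 [ 0.57088471 -0.22529113  0.22885751] [9.01927035e-01 4.31888367e-01 1.26271029e-04 2.13099283e-04] [ 0.2671302  -0.47124756  2.96654264] [-0.24310141  0.15400146 -0.07124736] 0.014184129856851975
```

View pics/w5.png

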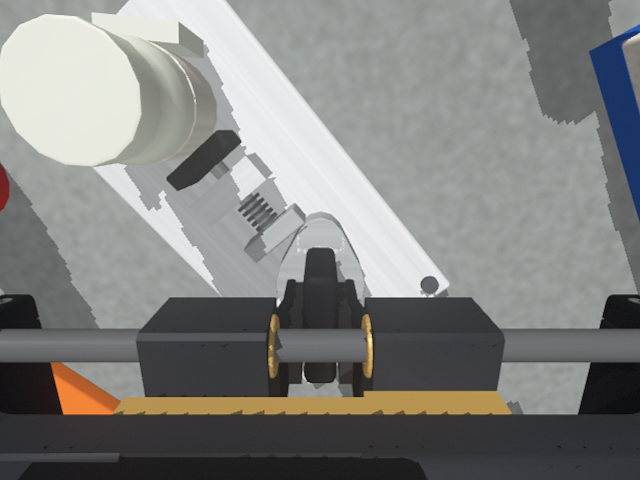

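drive_tool(
  plan=[
    [[0,0,0,0,0,0.9],[0,0,0,0,0,0.9],[0,0,0,0,0,0.9],[0,0,0,0,0,0.9],[0,0,0,0,0,0.9],[0,0,0,0,0,0.9],[0,0,0,0,0,0.9],[0,0,0,0,0,0.33]],
  ],
)

```text
time: 8.48
position: [0.5706, -0.2252, 0.2288]
tool_rot: [0.702, 0.712, -0.0, -0.0]
ft_force: [-1.2, -1.5, 3.7]
grip_width: 0.0137
```

drive_tool(
  plan=[
    [[0,0,0,0,0,0],[0,0,0,0,0,0]],
  ],
)

```text
time: 8.72
position: [0.5707, -0.2252, 0.2288]
tool_rot: [0.702, 0.712, -0.0, -0.0]
ft_force: [-2.7, -0.6, 5.0]
grip_width: 0.0142
```

```bash
python3 w.py w6 .5702 -.226 91
```

```text
8.725 [ 0.57067296 -0.22517482  0.22883161] [ 7.02283061e-01  7.11897772e-01 -2.22261010e-04 -1.21968833e-04] [-2.70142742 -0.57791359  5.00021143] [-0.26371082  0.40471196  0.0455311 ] 0.014163004731104198
```

View pics/w6.png

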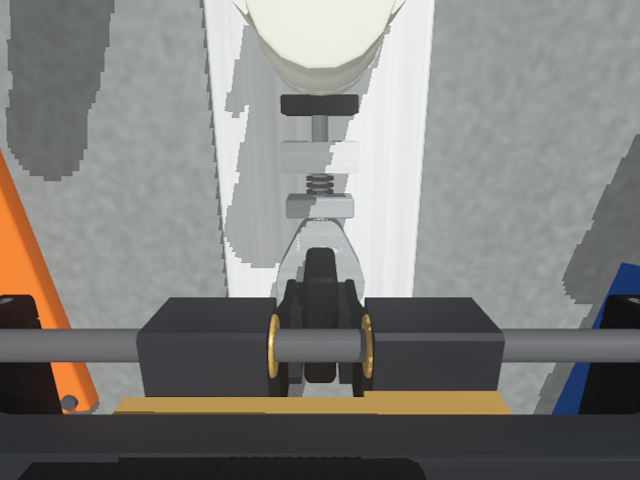

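The cam is now square: the plate edges are symmetric about col 320 (205/435 at the top, 228/413 lower down), the follower and jaw edges are level, and the bottle touches the jaw. Letting go and rising.

drive_tool(
  plan=[
    [[0,0,0,0,0,0],[0,0,0,0,0,0],[0,0,0,0,0,0]],
  ],
  grip=0.6,
)

```text
time: 9.15
position: [0.5708, -0.2249, 0.2281]
tool_rot: [0.702, 0.712, 0.0, -0.0]
ft_force: [0.2, 0.7, 0.0]
grip_width: 0.0321
```

drive_tool(
  plan=[
    [[0,0,0.3,0,0,0],[0,0,0.8,0,0,0],[0,0,1,0,0,0],[0,0,1,0,0,0],[0,0,1,0,0,0],[0,0,1,0,0,0],[0,0,0,0,0,0],[0,0,0,0,0,0]],
  ],
)

```text
time: 10.15
position: [0.5705, -0.2249, 0.3554]
tool_rot: [0.702, 0.712, -0.0, -0.001]
ft_force: [-0.4, 0.1, -1.4]
grip_width: 0.0346
```

```bash
python3 w.py w7 .5705 -.2255 91
```

```text
10.15 [ 0.57045593 -0.22489999  0.35537373] [ 7.01946118e-01  7.12229794e-01 -1.21234825e-04 -5.94820674e-04] [-0.39068956  0.1313714  -1.39929648] [-0.08967402  0.06027424  0.03836697] 0.034575666034796025
```

View pics/w7.png

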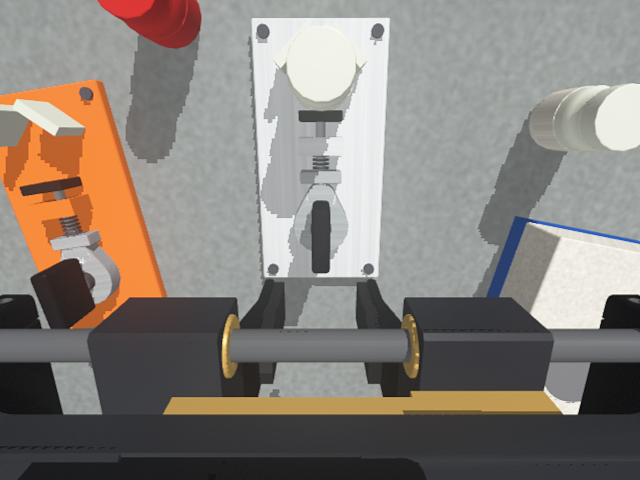

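View pics/w7_c.png

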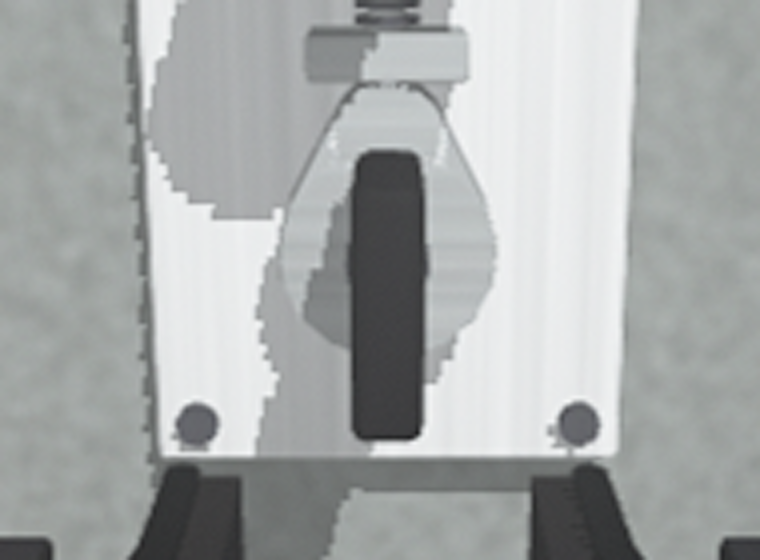

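```bash
python3 - <<'E'
from rig import camera
import cv2,numpy as np
a=camera("top")[:,:,::-1];b=camera("side")[:,:,::-1]
z=cv2.imread("pics/top0.png");print("spare diff",np.abs(a[130:235,125:275].astype(int)-z[130:235,125:275]).mean())
cv2.imwrite("pics/end.png",cv2.resize(np.hstack([a,b]),(800,300),interpolation=cv2.INTER_AREA))
E
```

```text
spare diff 26.812550264550264
```

View pics/end.png

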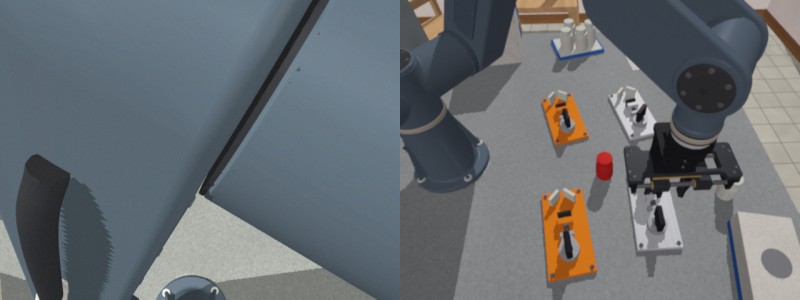

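The arm blocks the top view, so the difference number for the spare holder means nothing. The side view shows the spare holder undisturbed and the gripper clear of everything. Handing in.

```bash
python3 -c "
from rig import robot
print(robot.hand_in())"
```

```text
the job is handed in; nothing more can be done
None
```

I turned the cam in the bottle's holder about 73° anticlockwise, from roughly -1.28 rad to about 0, then let go, rose clear and handed in. The clock stood at about 10.3 s.

- **Cam:** the last wrist picture shows the nose squarely on the follower. I measured it about 1° short of square, which is within how well I can read the picture.
- **Bottle:** it stands upright between the jaw and the V-block.
- **Forces:** those reported after each move stayed at 5 N or below on every axis.
- **Empty holder:** I never went near its cam after the approach, and it looks unchanged in the last side view. The pixel comparison I meant to run on the top picture was no use, because the arm blocked that camera.
- **Measurement mismatch:** early on, the camera views disagreed by 2–4 mm on the cam's pivot. I settled it by centring the fingers on the handle in the wrist view before gripping.

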